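# Hold the positioner's recessed reset button

## Task

On the welding bench, turn the positioner's octagonal faceplate by its crank post until it clicks into its detent, so that the access hole stands over the recessed reset button. Then take the long pin punch from the tool block, reach it down through the hole and press the button fully down. Finish while still gripping the punch and holding the button down with it, and do not disturb the stubby punch or the other things on the bench.

Things in the scene. Friction and masses are not known exactly. Their poses are not given: they have to be found in the camera images.
- positioner: Bench welding positioner, fixed: dark steel base block 160 x 160 mm, 87 mm high, origin at the centre of its underside on the bench, z up; its faceplate lies on top. On its +y side a dark bracket (y 115 to 140 mm, 102 mm high) carries the detent's spring plunger, 95 mm above the bench, with a black pull knob out to y 157 mm.
- faceplate (a joint): Angle of the faceplate, rad, growing anticlockwise from above. 0 = detent (hole over the button); starts between -1.45 and -0.7, so turn it anticlockwise. Stops at -1.65 and 0.30, past the detent. Light friction (0.04 N m), stays where left; a ball clicks over a tooth 0.13 to 0.05 before the detent (about 6 N at the crank post), then centres the plate to about 0.01.
- table_axis (a point): Point on the faceplate's vertical turning axis, level with its upper face, 100 mm above the bench. The faceplate is a horizontal steel octagon, 190 mm across flats, 10 mm thick, with a hub nut 32 mm wide and 8 mm high at the centre.
- crank_grip (a point): Grip point of the crank post: upright round post on the faceplate opposite the access hole, 75 mm from the axis, 14 mm in diameter, with a black round head 20 mm wide from 22 to 35 mm (its top) above the plate's upper face. The point is on its axis in the head, 28 mm above the upper face, and turns with the plate.
- access_hole (a point): Centre of the access hole at the faceplate's upper face: a plain round through hole 20 mm in diameter, 60 mm from the axis. It turns with the faceplate. The dark slots on the plate are only shallow marks.
- button_top (a point): Centre of the top of the reset button: grey round cap 19 mm in diameter, facing up, in a round well 24 mm wide in the base, 60 mm from the turning axis towards the base's own +x; unpressed it is 35 mm below the faceplate's upper face. The faceplate covers it until it is in its detent. Fingers cannot reach it.
- reset_button (a joint): How far the reset button is pressed down, m: 0 free, 0.006 fully down (hard stop). Springs back by itself. Starts to move at about 2.3 N, fully down takes about 6.2 N.
- tool_block: Wooden tool block, fixed, 60 x 130 x 85 mm high, origin at the centre of its underside, long side along its y. Two upright 10 mm holes, 35 mm either side of the middle along y, each with a punch standing in it, which one is where varies.
- pin_punch: The long pin punch, loose, standing upright in the tool block, z up along it, origin at the tip. 135 mm long: steel pin 8 mm in diameter and 75 mm long, collar 20 mm wide and 6 mm high whose underside rests on the block's top, then a slim round dark steel handle 16 mm in diameter and 54 mm long. 0.08 to 0.17 kg.
- punch_tip (a point): Tip of the pin punch (centre of its lower end).
- punch_grip (a point): Grip point on the pin punch's handle, on its axis, 110 mm above the tip (35 mm above the block's top when it stands there).
- stub_punch: The other punch in the block, not to be used: stubby dark steel head 26 mm wide and 34 mm high, resting on the block; its 30 mm pin is too short for the job. Origin at its tip, 55 mm above the bench.
- hammer: Bystander: hammer lying at the back of the bench.
- grinding_disc: Bystander: flat black grinding disc, 115 mm wide, 6 mm thick, lying in front of the robot.
- pipe_stub: Bystander: upright piece of steel pipe, 60 mm wide, 70 mm high.
- angle_offcut: Bystander: offcut of steel angle, 100 mm long, 50 mm high.
- wire_brush: Bystander: brush lying on the bench.
- weld_coupon: Bystander: steel plate 75 x 50 x 10 mm lying on the bench.
- spray_can: Bystander: upright can, 60 mm wide, 160 mm high.
Mind the look-alikes: they are no part of the job. What is shaped like the pin_punch but green is not meant.

How it is judged (in metres and radians):
On the way, in this order (a step that is already met when the one before it is completed fails the run):
1. the faceplate is in its detent (value of joint faceplate between -0.045 and 0.045 rad), for 0.3 s.
2. the pin punch, reached through the hole, holds the button down (value of joint reset_button above 0.0045 m and distance between punch_tip and button_top below 0.012 m and contact force between pin_punch and positioner above 3 N), for 0.5 s.
At the end, for the whole second after the job is handed in: The faceplate is in its detent (within 0.06 rad of 0), the pin punch, gripped by the fingers (over 3 N), stands with its tip on the reset button (within 12 mm of the centre of its top) and holds it down by more than 4.5 of its 6 mm, pressing with over 3 N (all of step 2 and contact force between the fingers and pin_punch above 3 N and value of joint faceplate between -0.06 and 0.06 rad); the arm keeps its last pose, push and grip.
It fails at once if the stubby punch is pushed or pulled more than 20 mm (distance of stub_punch from where it was at the start of the episode above 0.02 m).
It fails at once if another thing on the bench is moved more than 30 mm (distance of any of hammer, grinding_disc, pipe_stub, angle_offcut, wire_brush, weld_coupon, spray_can from where it was at the start of the episode above 0.03 m).
It also fails if it takes over 59 s, if anything falls off the work surface, if the arm or the gripper's body presses on something with over 40 N, if the wrist force passes 120 N, or if a joint passes its speed limit or range.

## Robot

A 6-joint arm with a two-finger parallel gripper is mounted at the origin on the work surface. World frame = base frame: x ahead of the robot, y to its left, z up, the work surface at z = 0. Lengths are in mm, angles in degrees, forces in N, time in s.
With the tool pointing down it reaches from about 350 to 850 mm from the base axis. Payload 8.1 kg.
Tool frame: the origin (TCP) lies midway between the tips of the shut fingers; the grasp point (between the pads) lies 19 mm behind it (r.grasp_offset is the distance from the TCP to the grasp point, in mm); z points along the fingers, x is the direction in which the jaws open and shut, and the axes are right-handed (so a half turn about z gives the same grasp; the last joint's range is limited). The gripper opens to 85 mm and grips with 20 to 120 N. Pads are 22 mm wide; open, the fingers measure 114 mm over their backs; the gripper's body (76 mm by 85 mm) begins 54 mm behind the grasp point. The pads swing forward as they close: fully open they stand 13 mm farther back than shut.
Start: joints at [62.487, 7.471, 85.268, -0, 87.261, -4.893], TCP at [230.753, 553.857, 201.092] pointing down, gripper open.
Joint ranges: [-169.43, 169.43], [-51.17, 129.36], [1.28, 143.12], [-76.62, 256.62], [0, 156.53], [-152.29, 152.29]. Speed limits (degrees/s): [136.94, 136.94, 159.86, 180, 180, 180].

## Interface

Orientations are given as [roll, pitch, yaw] about the fixed x, y, z axes, in that order (R = Rz(yaw) Ry(pitch) Rx(roll)).
In Python, from bench import r, optics, hand_in gives the robot as it stands.
- The arm moves only by the shell command python3 -m pendant 'ROWS' [FORCE]. ROWS is JSON, a list of rows, each a list of 5 numbers: the opening, from 0 (shut) to 1 (fully open), then the shift along the tool's x, y, z in mm, then the turn about the tool's z in degrees. A call has 1 to 10 rows; each row shifts and turns the commanded pose from where the row before left it, along the tool's axes as they then stand; what a row does not reach is not made up. A row lasts 1/10 s, in which the tool goes at most 50 mm and 8.59 degrees, less where a joint would pass 70% of its speed; a pose out of reach is approached as far as the arm can. A call with a gripper value outside its range is refused whole. The fingers move at their own pace and stop on an object; FORCE is the grip in N (left out, the last holds). Time passes only in rows, so rows that do not move let the fingers close. It gives the time, the measured TCP pose, the force and the opening at its end, in the units of the state.
- r.sense(): the state, without advancing time (a new reading comes with each control period).
- optics.snapshot(name): name is "side" or "top" or "wrist"; returns (picture, depth): 384x512x3 uint8, blue, green, red; 384x512 float32, mm along the optical axis (not along the pixel's ray), 0 where there is no reading.
- optics.camera_params(name): a dict with "camera_matrix" (3x3 intrinsics, pixels), "eye" and "orientation" of the camera in the world. Camera axes: x right, y down, z forward; pixel columns grow to the right and rows downward; lengths in mm; the calibration is good to about 2 mm. A picture is of the moment at which its call begins: read the wrist's pose just before it. camera_params takes no time and is no camera call; for the wrist camera it gives the pose at the moment of the call.
- hand_in(): hands the job in, once; it reports no verdict.
Trained networks look in the newest picture that a camera, given by its name, has taken for a name from the list of things; names that differ only in an ending like _2 or _b are one class to them, and where a whole thing is asked for, a point or a joint stands for the part that bears it (a point fixed in the world has none). Each returns a list of dicts, best first, with "score" (0 to 1); they miss things now and then, are a little off and sometimes report something else, mostly with a low value. They report only what shows in the picture. A call takes as long as a camera call. They do not tell look-alikes from the thing itself.
- optics.search_frame(camera, query): "at" ([x, y, z] in mm, in world coordinates, good to about 4 mm: the middle of the surface that is visible of it).
The state is a dict: "time": time; "joint_pos": joint angles; "qd": joint speeds; "joint_efforts": joint torques, N m; "tool_pos": TCP position; "tcp_rot": TCP orientation; "ft_force": force on the tool from outside, world axes, zero at the start; "wrist_torque": the same for the moment, N m; "finger_gap": finger opening in mm.
Only numpy, scipy, OpenCV 4.12 (cv2) and the standard library are available. Lean on these libraries where they do the work, as an engineer would, in place of code of your own. Each camera call takes 0.05 s, during which the arm holds its last target. There are 200 camera calls.

## Working session

There is one attempt and no reset: what is moved stays moved. The work goes in short steps, Python scripts to look and compute and a shell command to move; the robot and the scene stay as the last step left them, time stands still between calls to the robot, and variables do not carry over. Pictures are saved under pics/ and viewed, about 8 in all and at most 12, crops included, and the job is handed in when it is done.

```bash
ls; mkdir -p pics; cat > h.py <<'E'
import numpy as np,cv2
from bench import r,optics
def look(cam):
    p=optics.camera_params(cam); im,d=optics.snapshot(cam); return np.array(im),np.array(d),p
E
python3 - <<'E'
from h import *
print(r.sense())
ims=[]
for c in("top","side"):
    im,d,p=look(c); cv2.imwrite(f"pics/{c}0.png",im); np.savez(f"{c}0.npz",im=im,d=d)
    print(c,p)
    for q in("positioner","table_axis","crank_grip","access_hole","tool_block","pin_punch","punch_grip","stub_punch","faceplate"):
        try: print(q,[(round(float(o["score"]),2),[round(float(v)) for v in o["at"]]) for o in optics.search_frame(c,q)[:3]])
        except Exception as e: print(q,e)
E
```

```text
pics
{'time': 0.0, 'joint_pos': array([ 6.24871197e+01,  7.51450293e+00,  8.53303832e+01,  3.82227794e-03,
        8.72627687e+01, -4.89442511e+00]), 'qd': array([ 0.06372419,  0.02527174, -0.06144491, -0.06371499,  0.12283809,
        0.07442837]), 'joint_efforts': array([ 7.66226167e-04, -5.69404256e+01, -5.00544298e+01,  1.07824712e-04,
        1.47896254e-02,  5.45287079e-06]), 'tool_pos': array([230.43695603, 553.31437676, 200.04023198]), 'tcp_rot': array([-1.79987011e+02,  1.06936571e-01,  6.73813708e+01]), 'ft_force': array([0.13290963, 0.00413746, 1.00859781]), 'wrist_torque': array([-0.006374  , -0.02256115, -0.00101939]), 'finger_gap': 84.99201400732262}
top {'camera_matrix': array([[382.0288692 ,   0.        , 249.96068807],
       [  0.        , 382.0288692 , 195.56603345],
       [  0.        ,   0.        ,   1.        ]]), 'eye': array([ 326.78990812,  -14.78105517, 1295.22464521]), 'orientation': array([-168.7602969 ,    0.94329909,  -88.95179133])}
positioner [(0.56, [566, -175, 99]), (0.52, [400, -458, 17])]
table_axis [(0.67, [564, -174, 99])]
crank_grip [(0.92, [5
[... 465 characters left out ...]
  0.        , 373.35767594, 191.28032529],
       [  0.        ,   0.        ,   1.        ]]), 'eye': array([  34.24582391, -535.02991629,  801.26562706]), 'orientation': array([-133.47081193,   -0.70789637,  -44.75926463])}
positioner [(0.73, [543, -194, 96])]
table_axis [(0.94, [544, -194, 100])]
crank_grip [(0.91, [560, -197, 100])]
access_hole [(0.83, [564, -195, 99])]
tool_block [(0.71, [532, 137, 65])]
pin_punch [(0.7, [550, 37, 92]), (0.68, [561, 117, 121]), (0.48, [645, 107, 98])]
punch_grip [(0.72, [647, 105, 102]), (0.7, [546, 40, 94]), (0.52, [655, 165, 91])]
stub_punch [(0.49, [537, 181, 108]), (0.44, [570, -363, 10])]
faceplate [(0.69, [561, -189, 103]), (0.53, [728, 240, 53])]
```

View pics/top0.png

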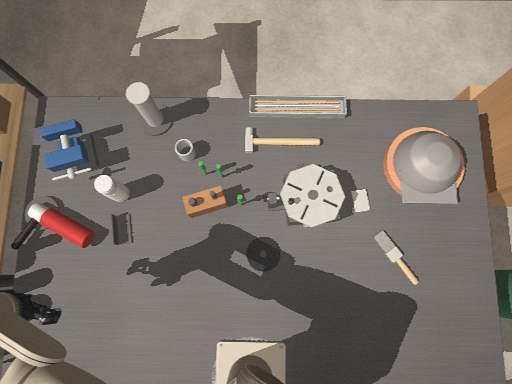

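View pics/side0.png

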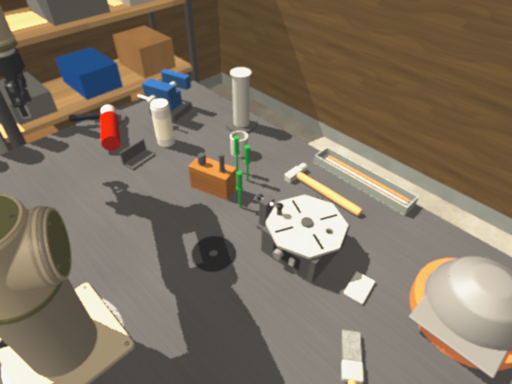

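The green look-alikes are at top (202,167), (220,170) and (240,199). The dark punches stand in the block at top (193,202) and (213,195). By the description the pin punch is the slim one at (213,195). I'll check that, and the plate, in one close crop.

```bash
python3 - <<'E'
from h import *
a=np.load("top0.npz")["im"];b=np.load("side0.npz")["im"]
c=lambda i,x,y,w,h:cv2.resize(i[y:y+h,x:x+w],(400,300),interpolation=cv2.INTER_CUBIC)
cv2.imwrite("pics/crop1.png",np.vstack([np.hstack([c(a,175,145,80,60+15),c(a,262,155,100,75)]),np.hstack([c(b,180,130,80,60),c(b,250,185,108,81)])]))
E
```

```text
(no output)
```

View pics/crop1.png

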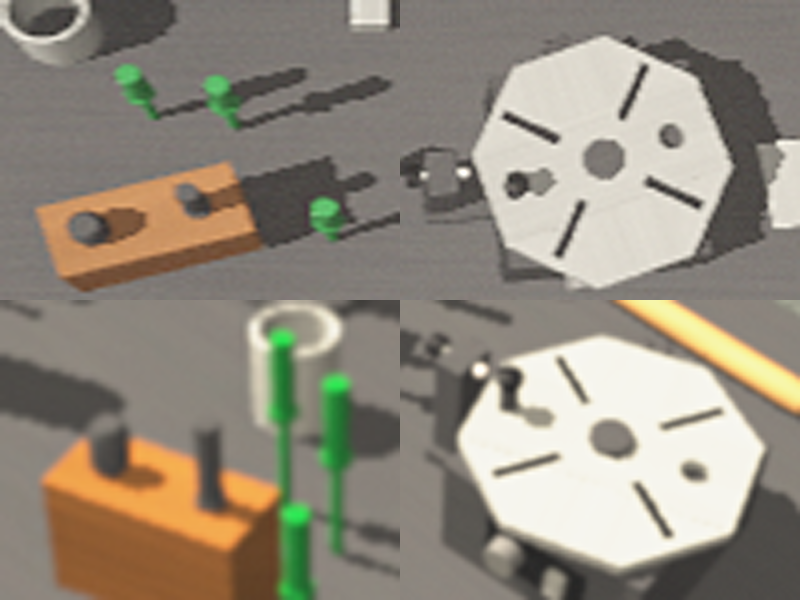

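The crop confirms it. The slim dark handle at top (212,192) is the long pin punch, and the wide dark head at (193,200) is the stub. On the plate, the post head is at top (291,201), the hub at (313,194) and the hole at (330,189).

```bash
cat >> h.py <<'E'
from scipy.spatial.transform import Rotation as Ro
def ray(p,u,v,z):
    M=Ro.from_euler('xyz',p["orientation"],degrees=True).as_matrix()
    d=M@np.linalg.solve(p["camera_matrix"],[u,v,1.]); e=np.array(p["eye"]); return e+d*(z-e[2])/d[2]
def go(x,y,z,yaw=None):
    "shift in tool axes (with roll 180) from present pose to target, shift given AFTER the turn"
    s=r.sense(); t=s["tool_pos"]; R=Ro.from_euler('xyz',s["tcp_rot"],degrees=True)
    y0=s["tcp_rot"][2]; turn=0
    if yaw is not None: turn=-(((yaw-y0)+180)%360-180)
    R2=R*Ro.from_euler('z',turn,degrees=True)
    w=np.array([x,y,z])-t
    print("turn",round(turn,1),"shift after turn",R2.inv().apply(w).round(1),"shift before turn",R.inv().apply(w).round(1))
E
python3 - <<'E'
from h import *
T=optics.camera_params("top");S=optics.camera_params("side")
for n,a,b,z in(("hub",(313,194.5),(307.2,222.3),108),("hole",(329.75,188.75),(329.1,230.9),100),("head",(291,201.2),(280,207.1),133),("punch",(212.2,192.5),(221.4,155.6),145),("stub",(192.6,200.5),(202,155),119)):
    print(n,ray(T,*a,z).round(),ray(S,*b,z).round())
print("brk",ray(T,272,199,102).round())
# block top
z=np.load("top0.npz"); d=z["d"]; vs,us=np.mgrid[:384,:512]
M=Ro.from_euler('xyz',T["orientation"],degrees=True).as_matrix()
P=(np.stack([us,vs,np.ones_like(us)],-1)@np.linalg.inv(T["camera_matrix"]).T*d[...,None])@M.T+T["eye"]
im=z["im"].astype(int)
m=(P[...,2]>78)&(P[...,2]<92)&(im[...,2]>im[...,0]+50)&(us>170)&(us<240)&(vs>170)&(vs<230)
q=P[m][:,:2].astype(np.float32);print("block",len(q),cv2.minAreaRect(q))
m=(P[...,2]>93)&(P[...,2]<107)&(im.min(-1)>150)&(us>270)&(us<355)&(vs>155)&(vs<235)
q=P[m];print("plate",len(q),cv2.minEnclosingCircle(q[:,:2].astype(np.float32)),np.median(q[:,2]))
m=(im[...,1]>im[...,2]+40)&(us>190)&(us<250)&(vs>150)&(vs<210)
n,l,st,c=cv2.connectedComponentsWithStats(m.astype(np.uint8))
for i in range(1,n):
    if st[i,4]>5: print("green",c[i],np.percentile(P[l==i],[5,95],axis=0).round())
m=(P[...,2]>95)&(us>80)&(us<170)&(vs>70)&(vs<205); print("tall",P[m].max(0),P[m].min(0))
E
```

```text
hub [ 569. -190.  108.] [ 570. -192.  108.]
hole [ 590. -245.  100.] [ 593. -244.  100.]
head [ 542. -118.  133.] [ 541. -124.  133.]
punch [563. 125. 145.] [563. 121. 145.]
stub [542. 189. 119.] [544. 189. 119.]
brk [553. -61. 102.]
block 609 ((552.0362548828125, 160.62289428710938), (60.684879302978516, 129.71603393554688), 18.249303817749023)
plate 2552 ((567.91748046875, -180.23878479003906), 107.02444458007812) 99.22335486240286
green [201.27659574 166.23404255] [[652. 163.  26.]
 [665. 175. 138.]]
green [218.75510204 169.2244898 ] [[643. 106.  17.]
 [657. 118. 136.]]
green [239.61702128 198.74468085] [[546.  35.   7.]
 [561.  49. 137.]]
tall [ 895.29391582  578.5722621  1295.22464521] [326.78990812 -14.78105517  95.10843835]
```

```bash
python3 -m pendant '[[1,0,0,-50,0],[1,0,0,0,8],[1,0,0,0,8],[1,0,0,0,8],[1,0,0,0,8],[1,0,0,0,8],[1,0,0,0,6]]'; python3 -m pendant '[[1,3,45,0,0],[1,3,45,0,0],[1,3,45,0,0],[1,3,45,0,0],[1,3,45,0,0],[1,3,45,0,0],[1,3,45,0,0],[1,3,45,0,0],[1,3,45,0,0],[1,3,45,0,0]]'; python3 -m pendant '[[1,3,45,0,0],[1,3,45,0,0],[1,3,40,0,0],[1,3,40,0,0],[1,0,0,0,0],[1,0,0,0,0]]'
python3 - <<'E'
from h import *
go(541.5,-120,180,21)
print(r.sense()["ft_force"],r.sense()["tcp_rot"])
im,d,p=look("wrist"); cv2.imwrite("pics/w1.png",im);print(p)
for q in("crank_grip","access_hole","table_axis"): print(q,[(round(float(o["score"]),2),o["at"]) for o in optics.search_frame("wrist",q)[:2]])
E
```

```text
time: 1.7
tool_pos: [230.8, 553.9, 251.1]
tcp_rot: [-180.0, -0.0, 21.1]
ft_force: [0.3, -0.4, 0.3]
finger_gap: 85.2
time: 2.7
tool_pos: [423.3, 144.0, 251.4]
tcp_rot: [180.0, -0.1, 21.4]
ft_force: [-0.1, 1.1, 0.1]
finger_gap: 85.4
time: 3.3
tool_pos: [495.9, -8.9, 250.9]
tcp_rot: [-180.0, 0.0, 21.3]
ft_force: [-0.4, 1.2, 0.6]
finger_gap: 85.7
turn 0.3 shift after turn [  2.8 120.1  70.9] shift before turn [  2.3 120.1  70.9]
[-0.4001237   1.23628099  0.553816  ] [-1.79971628e+02  2.49029433e-02  2.12509769e+01]
{'camera_matrix': array([[318.96247973,   0.        , 257.59356207],
       [  0.        , 318.96247973, 192.73855637],
       [  0.        ,   0.        ,   1.        ]]), 'eye': array([465.88777019,  68.17769272, 423.75976093]), 'orientation': array([1.61449495e+02, 5.25463865e-04, 2.12821087e+01])}
crank_grip [(0.67, [561.2, -171.1, 98.3]), (0.55, [557.8, 127.8, 133.2])]
access_hole [(0.67, [562.3, -171.7, 103.3])]
table_axis [(0.8, [559.6, -148.6, 101.8])]
```

View pics/w1.png

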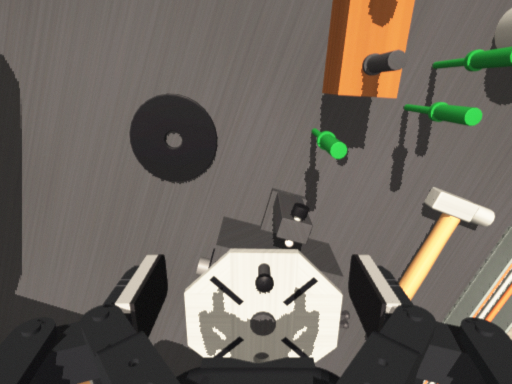

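The wrist view shows the post head at (265,283), the hub at (263,323), the hole at (261,357), the punch top at (397,61), and the plunger tip and bracket at (289,243) and (292,215). No look-alike stands close to the post.

```bash
python3 - <<'E'
from h import *
p=optics.camera_params("wrist")
for n,u,v,z in(("head",265,282,135),("hub",263,323,108),("hole",261,357,100),("punch",398,61,145),("plunger",289,243,95),("brk",295,228,102),("knob",300,212,95)): print(n,ray(p,u,v,z).round(1))
go(542,-120,109,21)
E
```

```text
head [ 544.7 -110.   135. ]
hub [ 571.5 -181.4  108. ]
hole [ 591.8 -238.7  100. ]
punch [564.4 129.2 145. ]
plunger [561.9 -76.4  95. ]
brk [558.7 -53.9 102. ]
knob [558.1 -36.7  95. ]
turn 0.5 shift after turn [  2.8 122.  142.3] shift before turn [  1.8 122.  142.3]
```

```bash
python3 -m pendant '[[1,1,30,0,0],[1,1,25,20,0],[1,0,20,20,0],[1,0,15,20,0],[1,0,0,0,0],[1,0,0,0,0],[1,0,0,0,0]]'
python3 - <<'E'
from h import *
im,d,p=look("wrist"); cv2.imwrite("pics/w2.png",im)
p1=optics.camera_params("wrist");print(p["eye"],p1["eye"],p["orientation"])
vs,us=np.mgrid[:384,:512]
M=Ro.from_euler('xyz',p["orientation"],degrees=True).as_matrix()
P=(np.stack([us,vs,np.ones_like(us)],-1)@np.linalg.inv(p["camera_matrix"]).T*d[...,None])@M.T+p["eye"]
np.savez("w2.npz",P=P,im=im)
m=(P[...,2]>126)&(P[...,2]<142)&(im.max(-1)<90)&(np.hypot(P[...,0]-543,P[...,1]+115)<30)
print("head",m.sum(),np.median(P[m],axis=0),us[m].mean(),vs[m].mean())
m=(P[...,2]>90)&(P[...,2]<110)&(im.min(-1)>150); print(m.sum(),np.median(P[m][:,2]))
E
```

```text
time: 4.2
tool_pos: [531.1, -90.3, 192.6]
tcp_rot: [179.9, -0.1, 21.5]
ft_force: [0.2, -1.0, 0.5]
finger_gap: 85.3
[500.39205029 -13.17356989 365.31468423] [500.4526373  -13.24455065 365.45821025] [ 1.61368273e+02 -1.18509706e-01  2.14818498e+01]
head 447 [ 544.60735387 -114.77387772  133.98905002] 261.65995525727067 231.668903803132
18045 99.7043398646079
```

View pics/w2.png

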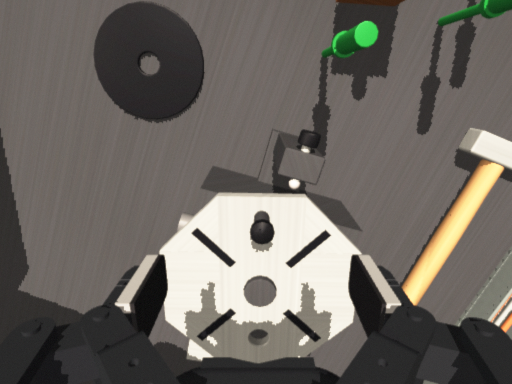

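This view shows the head at (262,232), the hub at (260,291), the hole at (259,338), the plunger tip at (294,185) and the knob at (310,139).

```bash
python3 - <<'E'
from h import *
p=optics.camera_params("wrist")
for n,u,v,z in(("head",262,231,135),("hub",260,291,108),("hole",259,337,100),("plunger",294,185,95),("knob",310,139,95)): print(n,ray(p,u,v,z).round(1))
P=np.load("w2.npz")["P"]
print(P[291,260],P[231,262],P[260,260])
go(543,-118,108,21)
E
```

```text
head [ 544.5 -114.   135. ]
hub [ 571.1 -184.8  108. ]
hole [ 593.  -242.7  100. ]
plunger [561.9 -79.4  95. ]
knob [558.2 -37.   95. ]
[ 570.82106741 -184.44247873  108.15018733] [ 544.13218974 -113.49551566  135.73304961] [ 560.35133578 -157.82090503   99.95851985]
turn 0.5 shift after turn [ 0.9 29.9 84.8] shift before turn [ 0.7 29.9 84.8]
```

```bash
python3 -m pendant '[[1,1,14,0,0],[1,0,14,20,0],[1,0,0,30,0],[1,0,0,33,0],[1,0,0,0,0],[0.5,0,0,0,0],[0,0,0,0,0],[0,0,0,0,0],[0,0,0,0,0],[0,0,0,0,0]]' 40
python3 - <<'E'
from h import *
im,d,p=look("wrist"); cv2.imwrite("pics/w3.png",im)
s=r.sense();print(s["tool_pos"],s["finger_gap"],s["ft_force"])
E
```

```text
time: 5.25
tool_pos: [542.3, -117.1, 109.1]
tcp_rot: [179.9, -0.1, 21.4]
ft_force: [-0.4, 0.0, 0.5]
finger_gap: 12.3
[ 542.05636462 -117.02849032  108.79691527] 4.66790581324586 [-0.79936541  0.16746656 -0.21161497]
```

View pics/w3.png

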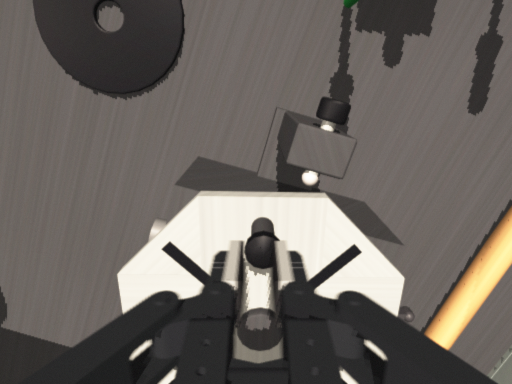

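The fingers closed just on the hub side of the post. The head at (261,248) is outside the pads.

```bash
python3 - <<'E'
from h import *
p=optics.camera_params("wrist")
print(ray(p,262,247,135),ray(p,260,322,108),p["eye"],p["orientation"])
s=r.sense();print(s["tool_pos"],s["finger_gap"])
im,d=optics.snapshot("wrist")
M=Ro.from_euler('xyz',p["orientation"],degrees=True).as_matrix()
for u,v in((262,247),(262,238),(235,248),(285,248),(235,290),(285,290),(260,322)):
    print(u,v,(M@np.linalg.solve(p["camera_matrix"],[u,v,1.])*d[v,u]+p["eye"]).round(1))
E
```

```text
[ 542.68166988 -112.38319447  135.        ] [ 567.78221106 -178.11011807  108.        ] [511.61487707 -39.88584752 281.56028022] [ 1.61379151e+02 -7.15778503e-02  2.14164999e+01]
[ 542.05636462 -117.02849032  108.79691527] 4.66790581324586
262 247 [ 542.8 -112.6  134.6]
262 238 [ 541.2 -108.5  133. ]
235 248 [ 534.3 -136.7   99.9]
285 248 [ 564.1 -125.1   99.7]
235 290 [ 529.4 -107.   185.1]
285 290 [ 545.8 -100.2  185.7]
260 322 [ 567.8 -178.2  107.9]
```

```bash
python3 -m pendant '[[0,0,0,0,0],[0,0,0,0,0]]'; python3 - <<'E'
from h import *
im,d,p=look("wrist"); cv2.imwrite("pics/w4.png",cv2.resize(im[200:384,160:360],(800,736))[:600])
M=Ro.from_euler('xyz',p["orientation"],degrees=True).as_matrix()
c=p["camera_matrix"]@(M.T@(np.array([542,-117,128])-p["eye"])); print(c/c[2])
for v in range(236,345,12): print(v,[(M@np.linalg.solve(p["camera_matrix"],[u,v,1.])*d[v,u]+p["eye"]).round().tolist() for u in(240,250,261,272,282)])
print(r.sense()["finger_gap"],r.sense()["ft_force"])
E
```

```text
time: 5.55
tool_pos: [541.6, -116.9, 108.1]
tcp_rot: [-180.0, 0.0, 21.4]
ft_force: [0.2, -0.1, -0.1]
finger_gap: 0.4
[258.12357868 248.53195393   1.        ]
236 [[534.0, -127.0, 100.0], [540.0, -125.0, 100.0], [540.0, -108.0, 131.0], [546.0, -107.0, 129.0], [558.0, -117.0, 101.0]]
248 [[537.0, -135.0, 100.0], [534.0, -107.0, 150.0], [539.0, -105.0, 150.0], [547.0, -111.0, 134.0], [562.0, -126.0, 99.0]]
260 [[531.0, -112.0, 154.0], [534.0, -107.0, 160.0], [539.0, -105.0, 161.0], [543.0, -104.0, 160.0], [549.0, -105.0, 154.0]]
272 [[532.0, -112.0, 164.0], [534.0, -107.0, 170.0], [539.0, -106.0, 169.0], [543.0, -104.0, 169.0], [549.0, -106.0, 163.0]]
284 [[530.0, -106.0, 182.0], [535.0, -108.0, 176.0], [539.0, -108.0, 174.0], [542.0, -103.0, 180.0], [545.0, -101.0, 180.0]]
296 [[531.0, -107.0, 186.0], [534.0, -105.0, 188.0], [541.0, -112.0, 176.0], [542.0, -103.0, 186.0], [545.0, -102.0, 186.0]]
308 [[531.0, -107.0, 193.0], [535.0, -108.0, 190.0], [543.0, -117.0, 176.0], [541.0, -102.0, 194.0], [545.0, -102.0, 192.0]]
320 [[530.0, -103.0, 204.0], [538.0, -115.0, 187.0], [545.0, -122.0, 176.0], [539.0, -99.0, 204.0], [542.0, -98.0, 205.0]]
332 [[530.0, -101.0, 210.0], [540.0, -121.0, 186.0], [571.0, -185.0, 108.0], [511.0, -40.0, 281.0], [541.0, -98.0, 209.0]]
344 [[531.0, -102.0, 213.0], [541.0, -124.0, 189.0], [575.0, -196.0, 106.0], [542.0, -105.0, 206.0], [542.0, -99.0, 213.0]]
-0.4165289740101483 [-0.20236294 -0.19083592  0.45212437]
```

View pics/w4.png

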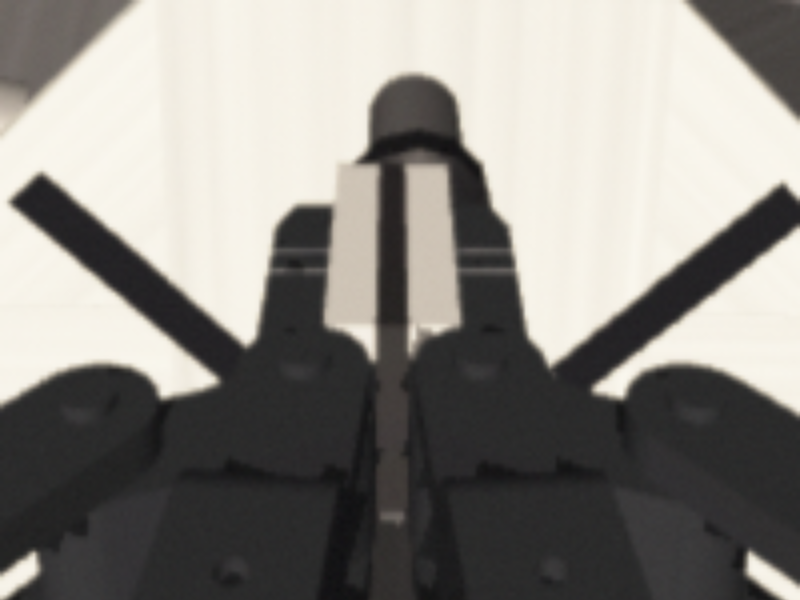

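The fingers are shut above or in front of the head. I need an independent check of the tip height, so I'll use the side camera.

```bash
python3 - <<'E'
from h import *
im,d,p=look("side"); 
M=Ro.from_euler('xyz',p["orientation"],degrees=True).as_matrix()
for P in([542,-117,109],[542,-117,128],[542,-117,145],[542,-117,170]):
    c=p["camera_matrix"]@(M.T@(np.array(P)-p["eye"])); c/=c[2]; print(P,c.round(1))
np.savez("s4.npz",im=im,d=d)
big=cv2.resize(im[120:240,220:360],(700,600),interpolation=cv2.INTER_CUBIC); cv2.imwrite("pics/s4.png",big)
E
```

```text
[542, -117, 109] [277.5 212.    1. ]
[542, -117, 128] [277.9 206.8   1. ]
[542, -117, 145] [278.3 202.    1. ]
[542, -117, 170] [278.9 194.8   1. ]
```

View pics/s4.png

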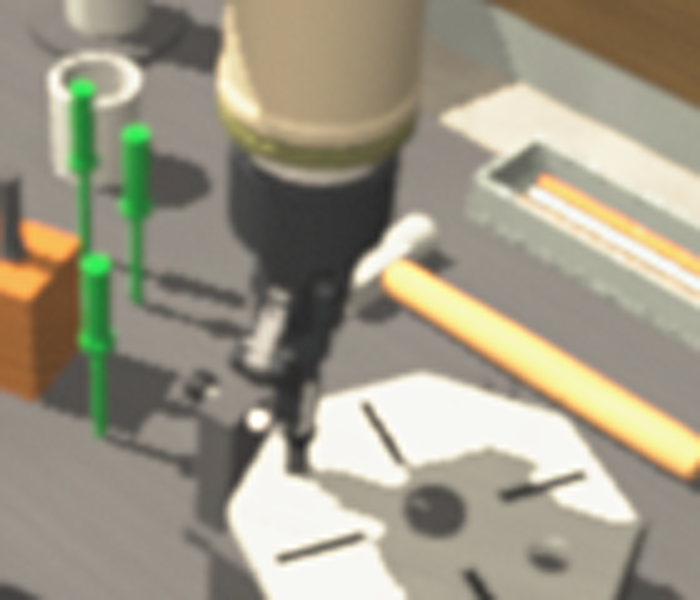

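```bash
python3 - <<'E'
from h import *
p=optics.camera_params("side"); z=np.load("s4.npz"); d=z["d"]; im=z["im"]
M=Ro.from_euler('xyz',p["orientation"],degrees=True).as_matrix()
for v in range(190,217,2):
    print(v,[((M@np.linalg.solve(p["camera_matrix"],[u,v,1.])*d[v,u]+p["eye"]).round().astype(int).tolist(),int(im[v,u].mean())) for u in(277,279,281)])
E
```

```text
190 [([505, -141, 227], 93), ([529, -127, 202], 61), ([530, -133, 205], 55)]
192 [([499, -146, 228], 69), ([530, -126, 194], 52), ([531, -132, 196], 52)]
194 [([501, -146, 220], 53), ([513, -141, 208], 43), ([531, -132, 190], 50)]
196 [([501, -146, 213], 44), ([515, -140, 200], 44), ([533, -132, 182], 83)]
198 [([505, -143, 203], 48), ([516, -139, 192], 50), ([539, -127, 169], 125)]
200 [([528, -124, 167], 55), ([529, -129, 169], 63), ([539, -128, 162], 133)]
202 [([530, -123, 158], 54), ([531, -128, 160], 69), ([539, -128, 155], 135)]
204 [([530, -123, 151], 71), ([532, -128, 153], 76), ([538, -129, 149], 132)]
206 [([536, -119, 137], 82), ([537, -125, 140], 94), ([543, -126, 136], 95)]
208 [([535, -120, 131], 125), ([538, -124, 132], 43), ([542, -128, 132], 90)]
210 [([537, -119, 121], 148), ([542, -121, 120], 67), ([545, -126, 121], 148)]
212 [([537, -120, 115], 142), ([541, -122, 113], 73), ([547, -124, 111], 136)]
214 [([538, -119, 106], 167), ([541, -123, 107], 102), ([549, -124, 102], 120)]
216 [([536, -122, 102], 246), ([540, -125, 102], 246), ([544, -128, 100], 223)]
```

Both cameras' depth puts the shut fingertips at z of about 143, while tool_pos says 108. So the fingers are really about 35 mm higher than stated, and above the head. I'll open, go down in steps while watching the force, and close again.

```bash
python3 -m pendant '[[1,0,-2,0,0],[1,1,0,0,0],[1,0,0,0,0],[1,0,0,0,0],[1,0,0,0,0],[1,0,0,0,0],[1,0,0,0,0]]' 40; python3 -m pendant '[[1,0,0,10,0],[1,0,0,10,0],[1,0,0,0,0]]';python3 -m pendant '[[1,0,0,5,0],[1,0,0,5,0],[1,0,0,0,0]]'; python3 -m pendant '[[0,0,0,0,0],[0,0,0,0,0],[0,0,0,0,0],[0,0,0,0,0],[0,0,0,0,0],[0,0,0,0,0],[0,0,0,0,0],[0,0,0,0,0]]'
```

```text
time: 6.35
tool_pos: [541.9, -114.8, 108.1]
tcp_rot: [180.0, 0.0, 21.4]
ft_force: [0.7, 0.9, -0.3]
finger_gap: 85.3
time: 6.65
tool_pos: [540.1, -114.2, 85.4]
tcp_rot: [-179.9, 0.2, 21.4]
ft_force: [0.8, -0.3, -0.1]
finger_gap: 85.5
time: 6.95
tool_pos: [541.4, -114.6, 77.2]
tcp_rot: [-180.0, 0.1, 21.4]
ft_force: [0.4, -0.1, 0.8]
finger_gap: 85.5
time: 7.75
tool_pos: [542.2, -114.7, 78.6]
tcp_rot: [180.0, -0.0, 21.4]
ft_force: [-0.7, 1.7, 5.0]
finger_gap: 17.6
```

```bash
python3 -m pendant '[[0,0,0,0,0],[0,0,0,0,0],[0,0,0,0,0]]'; python3 - <<'E'
from h import *
im,d,p=look("wrist")
M=Ro.from_euler('xyz',p["orientation"],degrees=True).as_matrix()
cv2.imwrite("pics/w5.png",cv2.resize(im[190:340,160:360],(800,600)))
s=r.sense();print(s["finger_gap"],s["ft_force"],s["wrist_torque"])
for v in range(210,290,8): print(v,[(M@np.linalg.solve(p["camera_matrix"],[u,v,1.])*d[v,u]+p["eye"]).round().tolist() for u in(235,245,261,275,285)])
E
```

```text
time: 8.05
tool_pos: [542.2, -114.7, 78.5]
tcp_rot: [180.0, -0.0, 21.4]
ft_force: [-0.7, 1.7, 5.9]
finger_gap: 17.5
17.92192535525548 [-0.93588249  2.34187359  5.08634468] [0.24972947 0.08129614 0.01679397]
210 [[526.0, -111.0, 67.0], [532.0, -110.0, 62.0], [542.0, -109.0, 56.0], [553.0, -109.0, 47.0], [560.0, -107.0, 44.0]]
218 [[525.0, -103.0, 97.0], [530.0, -101.0, 97.0], [538.0, -98.0, 97.0], [544.0, -95.0, 98.0], [549.0, -94.0, 97.0]]
226 [[526.0, -106.0, 100.0], [531.0, -104.0, 100.0], [539.0, -101.0, 100.0], [546.0, -99.0, 100.0], [551.0, -97.0, 100.0]]
234 [[528.0, -110.0, 100.0], [533.0, -109.0, 100.0], [541.0, -105.0, 100.0], [548.0, -103.0, 99.0], [552.0, -101.0, 100.0]]
242 [[528.0, -107.0, 115.0], [534.0, -113.0, 100.0], [542.0, -110.0, 100.0], [549.0, -108.0, 99.0], [550.0, -99.0, 115.0]]
250 [[528.0, -107.0, 123.0], [536.0, -118.0, 99.0], [543.0, -111.0, 107.0], [551.0, -111.0, 101.0], [549.0, -99.0, 123.0]]
258 [[529.0, -108.0, 128.0], [536.0, -117.0, 109.0], [542.0, -111.0, 115.0], [553.0, -116.0, 101.0], [549.0, -99.0, 129.0]]
266 [[529.0, -108.0, 135.0], [536.0, -116.0, 117.0], [541.0, -108.0, 127.0], [552.0, -115.0, 110.0], [548.0, -99.0, 136.0]]
274 [[529.0, -106.0, 143.0], [535.0, -112.0, 130.0], [542.0, -109.0, 132.0], [549.0, -109.0, 127.0], [548.0, -99.0, 142.0]]
282 [[531.0, -110.0, 142.0], [536.0, -114.0, 133.0], [542.0, -111.0, 135.0], [512.0, -38.0, 251.0], [548.0, -100.0, 146.0]]
```

View pics/w5.png

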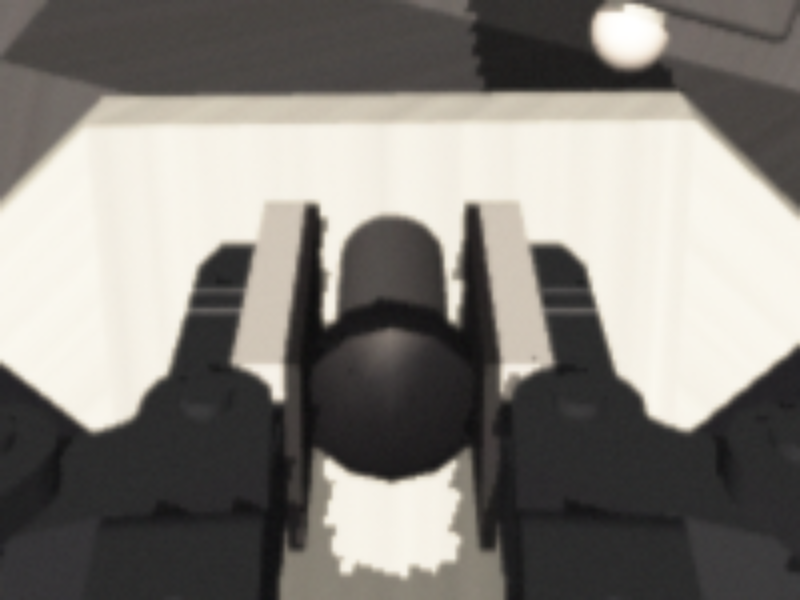

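Good grip: the head is between the pads with a gap of about 18 mm. Next I'll turn the plate along its arc of radius 75, starting with a short test of the row convention.

```bash
python3 -m pendant '[[0,-10.4,0.7,0,-8],[0,-10.4,0.7,0,-8],[0,-10.4,0.7,0,-8],[0,0,0,0,0]]'; python3 - <<'E'
from h import *
s=r.sense();t=s["tool_pos"];a=np.radians(s["tcp_rot"][2]);print(t+75*np.array([np.sin(a),-np.cos(a),0]),s["ft_force"],s["finger_gap"])
a=np.radians(21.4);print(np.array([542,-114.7])+75*np.array([np.sin(a),-np.cos(a)]))
E
```

```text
time: 8.5
tool_pos: [515.2, -132.9, 78.5]
tcp_rot: [180.0, 0.1, 45.6]
ft_force: [-2.5, 0.0, 6.6]
finger_gap: 18.1
[ 568.78317777 -185.30755734   78.54413898] [-2.5337272   0.04150346  6.57093051] 18.059790577084573
[ 569.36575883 -184.52918619]
```

Arc centre is preserved, so the convention is right. I'll continue.

```bash
python3 -m pendant '[[0,-10.4,0.7,0,-8],[0,-10.4,0.7,0,-8],[0,-10.4,0.7,0,-8],[0,-10.4,0.7,0,-8],[0,0,0,0,0]]'; python3 -m pendant '[[0,-6.5,0.3,0,-5],[0,-6.5,0.3,0,-5],[0,0,0,0,0]]';  python3 -m pendant '[[0,-3.9,0.1,0,-3],[0,-3.9,0.1,0,-3],[0,0,0,0,0],[0,0,0,0,0]]'; python3 - <<'E'
from h import *
print(r.sense()["wrist_torque"])
T,_,p=look("top"); cv2.imwrite("pics/t6.png",cv2.resize(T[150:240,255:375],(800,600),interpolation=cv2.INTER_CUBIC))
E
```

```text
time: 9.0
tool_pos: [494.8, -169.8, 78.5]
tcp_rot: [-179.9, 0.1, 77.6]
ft_force: [-7.4, -1.5, 9.5]
finger_gap: 17.4
time: 9.3
tool_pos: [492.9, -182.7, 78.5]
tcp_rot: [-179.9, 0.1, 87.5]
ft_force: [-10.0, -2.9, 10.9]
finger_gap: 17.8
time: 9.7
tool_pos: [493.3, -189.1, 78.5]
tcp_rot: [-179.9, 0.0, 93.4]
ft_force: [-7.6, -0.5, 9.9]
finger_gap: 18.0
[-0.00309947  1.14641257  0.04164773]
```

View pics/t6.png

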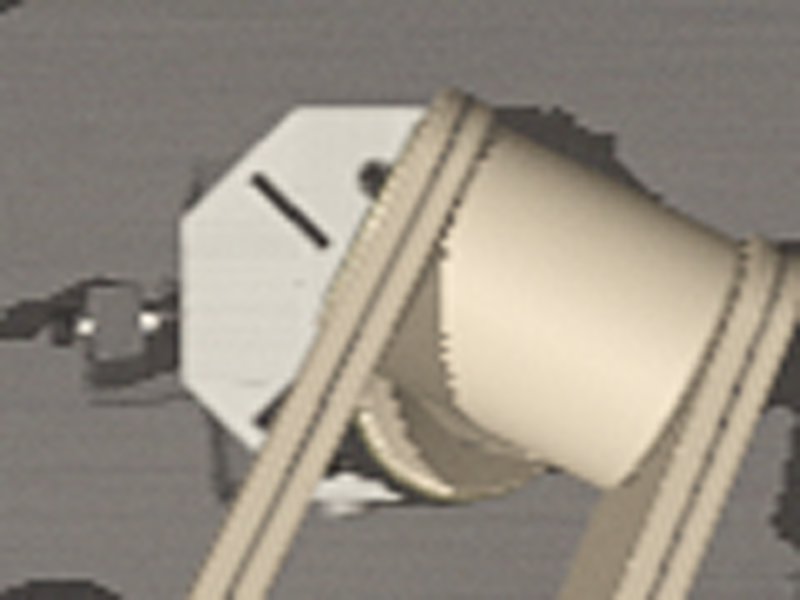

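The hole is near +x at (372,178) in the crop and the plate is nearly in its detent. I'll advance in small steps, watching the tangential force (world y).

```bash
for i in 1 2 3; do python3 -m pendant '[[0,-2,0,0,-1.5],[0,0,0,0,0]]' | grep -E "pos|force|rot"; done
```

```text
tool_pos: [493.4, -191.0, 78.5]
tcp_rot: [-179.9, 0.0, 94.9]
ft_force: [-8.0, -0.3, 10.5]
tool_pos: [493.5, -193.6, 78.5]
tcp_rot: [-179.9, 0.1, 96.4]
ft_force: [-8.3, -3.3, 8.6]
tool_pos: [493.6, -195.3, 78.4]
tcp_rot: [-179.8, 0.0, 97.9]
ft_force: [-8.5, 0.1, 10.4]
```

```bash
python3 -m pendant '[[1,0,0,0,0],[1,0,0,0,0],[1,0,0,0,0],[1,0,0,0,0],[1,0,0,0,0],[1,0,0,0,0]]' ; python3 -m pendant '[[1,0,0,-40,0],[1,0,0,-45,0],[1,0,-40,-45,0],[1,0,-40,-45,0],[1,0,0,0,0],[1,0,0,0,0]]'; python3 - <<'E'
from h import *
im,d,p=look("wrist"); np.savez("w7.npz",im=im,d=d,**{k:p[k] for k in p}); cv2.imwrite("pics/w7.png",cv2.resize(im,(800,600)))
for c in ("wrist",):
  for q in("crank_grip","access_hole","table_axis","positioner"): print(q,[(round(float(o["score"]),2),o["at"]) for o in optics.search_frame(c,q)[:2]])
E
```

```text
time: 10.95
tool_pos: [494.9, -194.4, 78.0]
tcp_rot: [-180.0, -0.0, 97.9]
ft_force: [0.0, -0.2, -0.6]
finger_gap: 85.3
time: 11.55
tool_pos: [429.6, -204.3, 239.4]
tcp_rot: [179.8, 0.1, 97.8]
ft_force: [0.9, -0.7, -0.6]
finger_gap: 85.2
crank_grip [(0.72, [560.1, -190.6, 98.9])]
access_hole [(0.85, [560.5, -193.8, 101.0])]
table_axis [(0.65, [546.1, -184.2, 101.9]), (0.46, [769.6, -47.3, 11.3])]
positioner [(0.92, [549.1, -189.6, 94.8])]
```

View pics/w7.png

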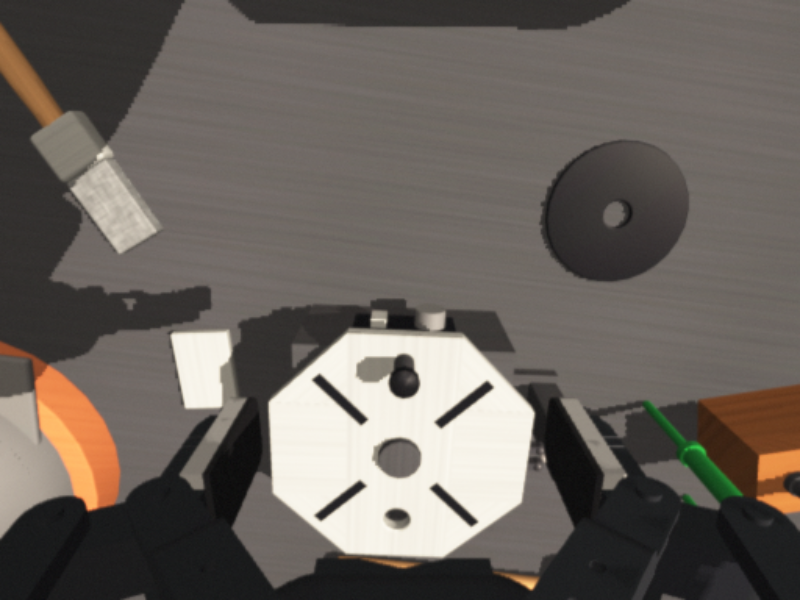

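```bash
python3 - <<'E'
from h import *
ang=lambda v:np.degrees(np.arctan2(v[1],v[0]))
def plate(im,p,name):
    # rectified top view on z=100, 2px/mm, x in 420..720, y -340..-40
    pts=np.array([[450,-290],[690,-290],[690,-90],[450,-90]],float)
    M=Ro.from_euler('xyz',p["orientation"],degrees=True).as_matrix()
    px=[]
    for x,y in pts:
        c=p["camera_matrix"]@(M.T@(np.array([x,y,100.])-p["eye"])); px.append(c[:2]/c[2])
    H=cv2.getPerspectiveTransform(np.float32(px),np.float32((pts-[420,-340])*2))
    w=cv2.warpPerspective(im,H,(600,660)); 
    m=(w.min(-1)>150).astype(np.uint8); n,l,st,c=cv2.connectedComponentsWithStats(m)
    i=l[int(2*(-165+340)),int(2*(572-420))] or 1+np.argmax(st[1:,4]); m=(l==i).astype(np.uint8)
    cs,_=cv2.findContours(m,cv2.RETR_EXTERNAL,cv2.CHAIN_APPROX_NONE); ct=max(cs,key=cv2.contourArea)
    ap=cv2.approxPolyDP(ct,12,True)[:,0]/2+[420,-340]
    print(name,"area",m.sum()/4); 
    for a,b in zip(ap,np.roll(ap,-1,0)): print("  edge",a,b,round(np.linalg.norm(b-a)),round((ang(b-a)),1))
    cv2.imwrite(f"pics/rect_{name}.png",w)
    return w
z=np.load("w7.npz");p={k:z[k] for k in("camera_matrix","eye","orientation")}
k=1/1.5625
for n,u,v,h in(("head",404,381,135),("hub",400,457,108),("hole",397,518,100)): print(n,ray(p,u*k,v*k,h).round(1))
A=ray(p,404*k,381*k,135);B=ray(p,400*k,457*k,108);C=ray(p,397*k,518*k,100);print(ang(A-B),ang(C-B),ang(C-A))
plate(z["im"],p,"now")
T=optics.camera_params("top"); plate(np.load("top0.npz")["im"],T,"top0")
E
```

```text
head [ 492.5 -194.   135. ]
hub [ 567.7 -186.5  108. ]
hole [ 629.3 -180.5  100. ]
-174.2614302180061 5.555069057068236 5.655966724847184
now area 26409.75
  edge [ 540.  -284.5] [ 479.5 -234.5] 78 140.4
  edge [ 479.5 -234.5] [ 471.5 -156.5] 78 95.9
  edge [ 471.5 -156.5] [522.5 -96.5] 79 49.6
  edge [522.5 -96.5] [601.5 -89. ] 79 5.4
  edge [601.5 -89. ] [ 662.5 -140. ] 80 -39.9
  edge [ 662.5 -140. ] [ 668.5 -217.5] 78 -85.6
  edge [ 668.5 -217.5] [ 619.  -277.5] 78 -129.5
  edge [ 619.  -277.5] [ 540.  -284.5] 79 -174.9
top0 area 27082.75
  edge [ 566.5 -291. ] [ 495.5 -258.5] 78 155.4
  edge [ 495.5 -258.5] [ 469.  -191.5] 72 111.6
  edge [ 469.  -191.5] [ 467.5 -163. ] 29 93.0
  edge [ 467.5 -163. ] [ 479.5 -157.5] 13 24.6
  edge [ 479.5 -157.5] [ 500.  -111.5] 50 66.0
  edge [ 500.  -111.5] [575. -85.] 80 19.5
  edge [575. -85.] [ 646.5 -119. ] 79 -25.4
  edge [ 646.5 -119. ] [ 673.  -192.5] 78 -70.2
  edge [ 673.  -192.5] [ 638.5 -264.5] 80 -115.6
  edge [ 638.5 -264.5] [ 566.5 -291. ] 77 -159.8
```

The plate's yaw measures 5.2°. The base's yaw, from the plunger line, is 5.0°, so the plate is in the detent. The plate centre is about (570.7,-188) and the hole about (630.5,-182). Next is the punch.

```bash
python3 -m pendant '[[1,0,0,0,8],[1,0,0,0,8],[1,0,0,0,8],[1,0,0,0,8],[1,0,0,0,8],[1,0,0,0,8],[1,0,0,0,8],[1,0,0,0,8],[1,0,0,0,8],[1,0,0,0,8]]'|tail -4; python3 -m pendant '[[1,25.4,-33,0,0],[1,25.4,-33,0,0],[1,25.4,-33,0,0],[1,25.4,-33,0,0],[1,25.4,-33,0,0],[1,25.4,-33,0,0],[1,25.4,-33,0,0],[1,25.4,-33,0,0],[1,25.4,-33,0,0],[1,0,0,0,0]]'; python3 -m pendant '[[1,0,0,0,0],[1,0,0,0,0]]'; python3 - <<'E'
from h import *
im,d,p=look("wrist"); cv2.imwrite("pics/w8.png",im); np.savez("w8.npz",im=im,d=d,**p)
vs,us=np.mgrid[:384,:512]
M=Ro.from_euler('xyz',p["orientation"],degrees=True).as_matrix()
P=(np.stack([us,vs,np.ones_like(us)],-1)@np.linalg.inv(p["camera_matrix"]).T*d[...,None])@M.T+p["eye"]
near=np.hypot(P[...,0]-563,P[...,1]-125)<25
m=near&(P[...,2]>141)&(P[...,2]<149); print("top",m.sum(),np.mean(P[m],axis=0),P[m].min(0) if m.any() else 0,P[m].max(0) if m.any() else 0,us[m].mean(),vs[m].mean())
g=(im[...,2].astype(int)>im[...,0]+50)&(P[...,2]>78)&(P[...,2]<92); print("block",g.sum(),cv2.minAreaRect(P[g][:,:2].astype(np.float32)))
print("punch",[(o["score"],o["at"]) for o in optics.search_frame("wrist","pin_punch")[:3]])
go(563,125,70,18)
E
```

```text
tool_pos: [429.0, -203.2, 236.5]
tcp_rot: [-179.9, 0.1, 17.6]
ft_force: [-1.2, 0.6, -0.1]
finger_gap: 85.3
time: 13.8
tool_pos: [555.5, 154.1, 235.5]
tcp_rot: [-179.9, 0.1, 18.2]
ft_force: [-0.8, -0.1, -0.4]
finger_gap: 85.2
time: 14.0
tool_pos: [555.1, 148.7, 236.9]
tcp_rot: [180.0, 0.1, 17.9]
ft_force: [-0.3, -0.6, -0.1]
finger_gap: 85.6
top 245 [563.46536516 128.37197541 144.66364124] [555.89457909 120.16962079 141.00251911] [571.09721603 135.49909575 146.59176986] 259.68163265306123 209.31020408163266
block 6033 ((553.807861328125, 59.2420654296875), (94.40564727783203, 344.12164306640625), 0.6868395209312439)
punch [(0.97, [563.5, 132.4, 131.6]), (0.97, [655.3, 172.0, 108.3]), (0.77, [552.5, 49.6, 105.4])]
turn -0.2 shift after turn [  0.2  24.4 167.5] shift before turn [  0.3  24.4 167.5]
```

```bash
python3 -m pendant '[[1,0,11,0,0],[1,0,11,20,0],[1,0,0,40,0],[1,0,0,30,0],[1,0,0,0,0],[1,0,0,0,0]]'; python3 - <<'E'
from h import *
im,d,p=look("wrist"); np.savez("w9.npz",im=im,d=d,**p)
vs,us=np.mgrid[:384,:512]
M=Ro.from_euler('xyz',p["orientation"],degrees=True).as_matrix()
P=(np.stack([us,vs,np.ones_like(us)],-1)@np.linalg.inv(p["camera_matrix"]).T*d[...,None])@M.T+p["eye"]
m=(np.hypot(P[...,0]-563,P[...,1]-125)<25)&(P[...,2]>141)&(P[...,2]<149); print("top",m.sum(),P[m].min(0),P[m].max(0),(P[m].min(0)+P[m].max(0))/2)
go(563.4,126.5,70,18)
E
```

```text
time: 14.7
tool_pos: [562.2, 127.2, 148.3]
tcp_rot: [180.0, 0.0, 17.8]
ft_force: [0.6, -0.3, 0.7]
finger_gap: 85.3
top 517 [556.01539195 119.81666172 141.02250994] [571.25562511 135.50818731 146.45365299] [563.63550853 127.66242451 143.73808147]
turn -0.2 shift after turn [-0.4  1.1 79.8] shift before turn [-0.4  1.1 79.8]
```

```bash
python3 -m pendant '[[1,1,0,25,0],[1,0,0,25,0],[1,0,0,15,0],[1,0,0,13,0],[1,0,0,0,0]]'; python3 -m pendant '[[0,0,0,0,0],[0,0,0,0,0],[0,0,0,0,0],[0,0,0,0,0],[0,0,0,0,0],[0,0,0,0,0],[0,0,0,0,0],[0,0,0,0,0]]' 80;python3 -m pendant '[[0,0,0,0,0],[0,0,0,0,0],[0,0,0,0,0],[0,0,0,0,0]]'; python3 -m pendant '[[0,0,0,-10,0],[0,0,0,-15,0],[0,0,0,0,0]]'
```

```text
time: 15.25
tool_pos: [562.6, 128.4, 68.9]
tcp_rot: [-180.0, 0.1, 17.9]
ft_force: [-0.4, 0.8, -0.7]
finger_gap: 85.2
time: 16.05
tool_pos: [563.7, 128.6, 70.5]
tcp_rot: [180.0, -0.1, 17.9]
ft_force: [-1.2, -0.6, 5.7]
finger_gap: 14.1
time: 16.45
tool_pos: [563.7, 128.7, 70.5]
tcp_rot: [180.0, -0.1, 17.9]
ft_force: [-1.2, -0.3, 6.2]
finger_gap: 14.2
time: 16.75
tool_pos: [565.0, 128.8, 97.9]
tcp_rot: [180.0, -0.2, 17.9]
ft_force: [1.2, 0.9, -0.4]
finger_gap: 13.9
```

Gripped (gap 14, with the same −2 bias as on the post). Next I'll lift it clear and check how the punch sits in the hand.

```bash
python3 -m pendant '[[0,0,0,-30,0],[0,0,0,-35,0],[0,0,0,-40,0],[0,0,0,-28,0],[0,0,0,0,0]]'; python3 - <<'E'
from h import *
for c in("wrist","side"):
    im,d,p=look(c); np.savez(c+"10.npz",im=im,d=d,**p)
    vs,us=np.mgrid[:384,:512]
    M=Ro.from_euler('xyz',p["orientation"],degrees=True).as_matrix()
    P=(np.stack([us,vs,np.ones_like(us)],-1)@np.linalg.inv(p["camera_matrix"]).T*d[...,None])@M.T+p["eye"]
    m=(np.hypot(P[...,0]-564,P[...,1]-128)<28)&(P[...,2]>130)&(P[...,2]<330)
    print(c,m.sum())
    for a in range(150,320,12):
        k=m&(abs(P[...,2]-a)<6)
        if k.sum()>2: print(a,k.sum(),np.median(P[k],axis=0).round(1),P[k].min(0).round(1),P[k].max(0).round(1))
w=np.load("wrist10.npz")["im"]; s=np.load("side10.npz")["im"]
cv2.imwrite("pics/held.png",np.hstack([cv2.resize(w[150:384,140:380],(400,390)),cv2.resize(s[80:200,170:293],(400,390))]))
g=r.sense();print(g["tool_pos"],g["finger_gap"],g["ft_force"])
E
```

```text
time: 17.25
tool_pos: [566.0, 129.0, 234.1]
tcp_rot: [179.9, -0.5, 17.9]
ft_force: [0.2, 0.7, -1.3]
finger_gap: 14.3
wrist 10814
174 20 [565.3 131.2 177.9] [563.  128.5 174.9] [569.7 132.1 179.9]
186 57 [565.9 131.3 186.8] [563.  128.6 180.1] [570.7 132.  192. ]
198 69 [565.7 131.1 197.8] [562.9 126.9 192.2] [570.3 132.2 203.9]
210 78 [565.4 131.3 210.1] [562.6 127.6 204.1] [569.8 132.1 216. ]
222 90 [565.4 131.2 222.5] [562.4 128.  216.1] [570.1 132.5 228. ]
234 57 [565.1 131.3 231.2] [562.5 128.6 228.1] [570.1 132.2 235.1]
246 93 [562.6 136.5 250.1] [556.3 128.8 246.7] [573.5 138.3 251.9]
258 412 [563.7 135.  255.6] [556.8 128.4 252. ] [572.2 138.5 264. ]
270 761 [563.3 135.5 271.5] [544.  128.8 264. ] [582.3 144.9 276. ]
282 1313 [563.7 135.8 282.2] [543.5 128.5 276. ] [583.  144.7 288. ]
294 1485 [563.2 135.7 293.7] [543.4 128.5 288. ] [583.2 145.  300. ]
306 3513 [564.4 133.6 308.1] [536.  115.7 300. ] [587.  148.2 312. ]
318 2614 [551.5 137.4 318.2] [536.1 111.8 312. ] [591.  148.1 323.9]
side 352
174 7 [563.6 125.3 176.1] [561.3 122.5 172.1] [566.6 127.5 179.4]
186 10 [563.5 1
[... 185 characters left out ...]

222 13 [562.8 124.1 223.1] [560.2 123.2 216.3] [566.9 129.7 227.5]
234 9 [561.8 124.1 234.2] [560.6 121.4 229. ] [565.1 127.6 239.7]
246 19 [559.1 121.4 249.4] [555.2 115.6 240.2] [568.8 134.9 252. ]
258 23 [560.9 120.3 255. ] [550.9 115.7 252.3] [573.7 129.7 263.5]
270 44 [554.7 119.4 270.6] [541.9 113.8 264.1] [576.8 132.3 275.8]
282 52 [553.8 119.9 282. ] [542.1 113.8 276. ] [577.5 128.8 287.5]
294 50 [555.1 119.  294.2] [541.8 113.  288.1] [580.5 127.9 299.8]
306 43 [568.1 120.  306.7] [545.3 110.2 300.1] [583.4 130.4 311.9]
318 40 [556.5 119.1 317.2] [546.4 109.8 312.1] [591.6 134.2 323.9]
[563.6189451  128.61506248 228.36669703] 14.217995719546554 [ 0.27449197  0.20857487 -2.57125449]
```

View pics/held.png

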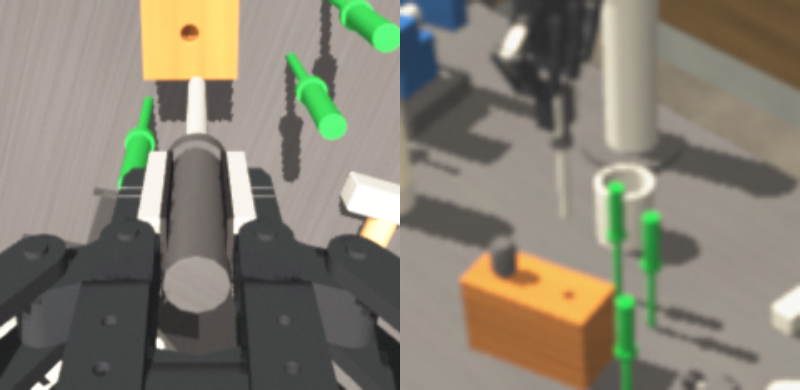

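The punch is held upright, the empty hole in the block is visible, and the stub is untouched. The pin axis is about (566,127), which is TCP + (2,−1.5). The tip is at z of about 168. I'll move over the access hole.

```bash
python3 -m pendant '[[0,-4.2,39.3,0,0],[0,-4.2,39.3,0,0],[0,-4.2,39.3,0,0],[0,-4.2,39.3,0,0],[0,-4.2,39.3,0,0],[0,-4.2,39.3,0,0],[0,-4.2,39.3,0,0],[0,-4.2,39.3,0,0],[0,0,0,0,0],[0,0,0,0,0]]'; python3 -m pendant '[[0,0,0,20,0],[0,0,0,20,0],[0,0,0,10,0],[0,0,0,0,0],[0,0,0,0,0]]'; cat > chk.py <<'E'
from h import *
g=r.sense();t=g["tool_pos"];print(t,g["finger_gap"],g["ft_force"])
for c in("wrist","side","top"):
    im,d,p=look(c); np.savez(c+"11.npz",im=im,d=d,**p)
    vs,us=np.mgrid[:384,:512]
    M=Ro.from_euler('xyz',p["orientation"],degrees=True).as_matrix()
    P=(np.stack([us,vs,np.ones_like(us)],-1)@np.linalg.inv(p["camera_matrix"]).T*d[...,None])@M.T+p["eye"]
    m=(np.hypot(P[...,0]-t[0]-2,P[...,1]-t[1]+1.5)<16)
    for a in range(112,190,12):
        k=m&(abs(P[...,2]-a)<6)
        if k.sum()>2: print(c,a,k.sum(),np.median(P[k],axis=0).round(1),((P[k].min(0)+P[k].max(0))/2).round(1))
    # hole: depth well below the plate
    h=(np.hypot(P[...,0]-630,P[...,1]+182)<22)&(P[...,2]<97)&(P[...,2]>40)
    if h.any(): print(c,"hole px",h.sum(),np.median(P[h],axis=0).round(1),us[h].mean(),vs[h].mean(),"on plate",ray(p,us[h].mean(),vs[h].mean(),100).round(1))
E
python3 chk.py
```

```text
time: 18.35
tool_pos: [626.5, -181.6, 224.8]
tcp_rot: [-179.8, 0.2, 17.8]
ft_force: [0.4, 0.8, -1.4]
finger_gap: 14.1
time: 18.85
tool_pos: [627.7, -180.2, 178.0]
tcp_rot: [-180.0, 0.0, 17.9]
ft_force: [0.4, 1.1, -1.7]
finger_gap: 14.2
[ 627.7280726  -180.22668803  177.97576329] 14.168739495075906 [ 0.40995718  1.12819225 -1.71532162]
wrist 124 49 [ 626.5 -178.1  124.2] [ 627.3 -178.8  124.1]
wrist 136 65 [ 627.1 -178.1  136.6] [ 628.  -179.7  136. ]
wrist 148 75 [ 627.1 -178.1  148.2] [ 627.8 -179.5  148. ]
wrist 160 86 [ 626.5 -178.1  160.4] [ 627.5 -179.1  160. ]
wrist 172 91 [ 627.  -178.   171.9] [ 627.9 -178.8  171.8]
wrist 184 7 [ 627.6 -177.7  178.4] [ 627.  -178.   178.5]
wrist hole px 373 [ 635.3 -188.9   65.6] 261.6407506702413 191.30563002680964 on plate [ 631.  -179.4  100. ]
side 124 8 [ 625.7 -184.9  125.5] [ 626.6 -184.5  124.2]
side 136 11 [ 625.5 -184.3  135.8] [ 627.2 -183.4  135.5]
side 148 10 [ 624.9 -184.8  148. ] [ 625.8 -184.5  148.1]
side 160 12 [ 625.6 -184.6  159.1] [ 625.9 -183.6  158.6]
side 172 13 [ 625.2 -184.   173.6] [ 624.6 -183.8  172.2]
side 184 9 [ 626.  -185.3  182.3] [ 626.  -184.8  183.6]
side hole px 29 [ 640.9 -176.7   87.4] 319.0 210.58620689655172 on plate [ 629.7 -183.2  100. ]
top 124 3 [ 624.9 -179.2  127.3] [ 625.4 -180.2  126.5]
top 136 3 [ 624.4 -179.8  138.9] [ 626.5 -180.8  136.6]
top 148 3 [ 625.1 -179.   151.5] [ 625.8 -180.   150. ]
top hole px 38 [ 636.1 -184.1   70.5] 309.5263157894737 176.47368421052633 on plate [ 629.4 -181.   100. ]
```

Seen through the hole, the button is at z≈65.6. The pin is at (628.1,−182) and the hole at (630.2,−181.5), so I'll shift x by +2 and descend.

```bash
python3 -m pendant '[[0,2,0,0,0],[0,0,0,15,0],[0,0,0,15,0],[0,0,0,12,0],[0,0,0,0,0],[0,0,0,0,0]]'; python3 -m pendant '[[0,0,0,4,0],[0,0,0,3,0],[0,0,0,0,0],[0,0,0,0,0]]';python3 -m pendant '[[0,0,0,2,0],[0,0,0,2,0],[0,0,0,0,0],[0,0,0,0,0]]'
```

```text
time: 19.6
tool_pos: [629.0, -180.1, 134.7]
tcp_rot: [-179.9, 0.1, 17.9]
ft_force: [-0.1, 0.5, -0.9]
finger_gap: 13.9
time: 20.0
tool_pos: [629.7, -180.4, 129.0]
tcp_rot: [180.0, -0.0, 17.9]
ft_force: [1.2, -0.8, -0.9]
finger_gap: 14.3
time: 20.4
tool_pos: [629.9, -180.4, 125.3]
tcp_rot: [180.0, -0.0, 17.9]
ft_force: [0.6, -0.4, -0.0]
finger_gap: 13.9
```

```bash
for i in 1 2 3 4; do python3 -m pendant '[[0,0,0,1.5,0],[0,0,0,0,0],[0,0,0,0,0]]'|grep -E "pos|force"; done
```

```text
tool_pos: [629.9, -180.4, 123.6]
ft_force: [0.9, 0.2, 2.3]
tool_pos: [629.9, -180.4, 122.1]
ft_force: [-0.1, -0.1, 2.7]
tool_pos: [629.9, -180.4, 120.6]
ft_force: [0.9, -0.5, 4.3]
tool_pos: [630.0, -180.5, 119.4]
ft_force: [0.5, -0.1, 6.8]
```

```bash
for i in 1 2; do python3 -m pendant '[[0,0,0,1,0],[0,0,0,0,0],[0,0,0,0,0]]'|grep -E "pos|force"; done
```

```text
tool_pos: [630.2, -180.6, 119.3]
ft_force: [-1.9, 0.3, 9.7]
tool_pos: [630.5, -180.8, 119.2]
ft_force: [-2.8, 0.5, 15.7]
```

The button is on its hard stop: about 6 mm of travel, then the force climbs with no motion. I'll hold it, run the checks and, if they pass, hand in.

```bash
python3 -m pendant '[[0,0,0,0,0],[0,0,0,0,0],[0,0,0,0,0],[0,0,0,0,0],[0,0,0,0,0],[0,0,0,0,0],[0,0,0,0,0],[0,0,0,0,0]]'; python3 - <<'E'
from h import *
p=optics.camera_params("side");a=np.load("side0.npz")["im"];im,d=optics.snapshot("side")
T=optics.camera_params("top");im,d=optics.snapshot("top");a=np.load("top0.npz")["im"]
df=cv2.absdiff(np.array(im),a).max(-1)>60
for n,(u,v) in dict(stub=(193,200),hammer=(285,142),pipe=(185,150),disc=(263,254),brush=(390,245),coupon=(361,201),can=(112,187),angle=(121,228)).items(): print(n,df[v-8:v+8,u-8:u+8].mean().round(2))
M=Ro.from_euler('xyz',T["orientation"],degrees=True).as_matrix()
vs,us=np.mgrid[:384,:512]
P=(np.stack([us,vs,np.ones_like(us)],-1)@np.linalg.inv(T["camera_matrix"]).T*np.array(d)[...,None])@M.T+T["eye"]
c=ray(T,0,0,100);m=(abs(P[...,2]-100)<6)&(np.array(im).min(-1)>130)&(np.hypot(P[...,0]-570,P[...,1]+188)<110)
q=np.array([ray(T,u,v,100)[:2] for u,v in zip(us[m],vs[m])]);h=cv2.convexHull(q.astype(np.float32)); ap=cv2.approxPolyDP(h,6,True)[:,0]
for x,y in zip(ap,np.roll(ap,-1,0)): print(x.round(),y.round(),round(float(np.degrees(np.arctan2(*(y-x)[::-1]))),1))
s=r.sense();print(s["time"],s["tool_pos"],s["ft_force"],s["finger_gap"])
E
```

```text
time: 23.0
tool_pos: [630.5, -180.8, 119.2]
tcp_rot: [179.9, -0.1, 17.9]
ft_force: [-2.6, 1.8, 15.8]
finger_gap: 14.3
stub 0.0
hammer 0.0
pipe 0.0
disc 0.9
brush 0.8
coupon 0.04
can 0.0
angle 0.0
[600. -90.] [ 541. -245.] -111.0
[ 541. -245.] [ 609. -268.] -19.2
[ 609. -268.] [ 629. -250.] 43.8
[ 629. -250.] [ 661. -170.] 68.0
[ 661. -170.] [ 660. -148.] 90.8
[ 660. -148.] [600. -90.] 136.2
23.1 [ 630.48337819 -180.7548801   119.169765  ] [-3.33699678  1.99226201 15.40769635] 14.370698084310753
```

```bash
python3 -c "
from bench import hand_in; print(hand_in())"
```

```text
the job is handed in; nothing more can be done
None
```

I turned the faceplate into its detent by the crank post. Then I took the dark, slim pin punch from the block, lowered it through the access hole and pressed the button onto its hard stop. I handed in at about 23 s with the punch still gripped and pressing.

**Checks that passed**
- **Faceplate:** after I let go of the post, its yaw measured 5.2°. The base's yaw is about 5.0°, so the plate is within the detent tolerance. I felt no clear click force.
- **Button:** it travelled about 6 mm, then the force rose to about 15.5 N with no further motion.
- **Grip:** the finger gap held steady at about 14.3 mm with the grip set to 80 N. The handle is 16 mm; the gap reading runs about 2 mm low.
- **Bystanders:** the stub punch, hammer, pipe, coupon, can and angle offcut look unchanged from above.

**Checks that disagreed or stayed open**
- **Finger height:** the real fingertips sit about 35 mm above the reported TCP height. My first close on the post missed because of this, and I corrected it from depth images.
- **Disc and brush:** the final top view differed at both places. I think the arm or its shadow was in the way, because I never went near either, but I could not confirm it.
- **Plate angle at the end:** it could not be measured again because the arm covered most of the plate. The small side force on the pin, about 4 N, gave no sign of it jamming in the hole.

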